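# Unstack the soldering machine's spare parts into their trays

## Task

Five spare parts for the soldering machine stand piled in two stacks on the bench. Take the stacks apart from the top and set every part flat inside the blue tray made to its outline: the heat sink in the long narrow one, the power supply in the broad oblong one, the fan in the larger square, the motor in the small square and the solder reel in the round one. Keep every part the same way up throughout and never let one topple.

Things in the scene. Friction and masses are not known exactly. Their poses are not given: they have to be found in the camera images.
- heat_sink: Long aluminium heat sink with fins along its length, 120 x 46 mm and 28 mm high; at the bottom of one of the two stacks. Origin: centre of its underside, z up. x along its 120 mm length, y across its 46 mm width; a grip across the width holds as on a solid block. About 0.22 kg.
- power_supply: Flat steel power supply box, 84 x 66 mm and 28 mm high, with a black terminal strip at one end of its top; at the bottom of the other stack. Origin: centre of its underside, z up. x along the 84 mm side, y along the 66 mm side (the one to grip across). About 0.3 kg.
- fan: Square black cooling fan, 60 x 60 mm and 25 mm high, with a wire guard on top; second in one of the stacks (on the heat sink or on the power supply), with the motor standing on it. Origin: centre of its underside, z up. x and y square to its sides. About 0.08 kg.
- solder_reel: Round reel of solder wire, 50 mm in diameter and 40 mm high, standing on end, white flanges; on top of the heat sink or of the power supply, whichever does not carry the fan. Origin: centre of its underside, z up. About 0.22 kg.
- motor: Small square stepper motor, 35 x 35 mm and 30 mm high, black with aluminium ends; its shaft (5 mm thick) points up and ends 46 mm above its underside; on top of the fan. Origin: centre of its underside, z up. x and y square to its sides. About 0.15 kg.
- tray_heat_sink: The long narrow tray, inside 132 x 58 mm, for the heat sink. Shallow open blue plastic tray fixed to the bench, floor 4 mm thick, rim 10 mm above the bench and 3 mm thick. Origin: centre of its underside, on the bench; a seated part has its own origin 4 mm above this. x along its length.
- tray_power_supply: The broad oblong tray, inside 96 x 78 mm, for the power supply. Shallow open blue plastic tray fixed to the bench, floor 4 mm thick, rim 10 mm above the bench and 3 mm thick. Origin: centre of its underside, on the bench; a seated part has its own origin 4 mm above this. x along the 96 mm side.
- tray_fan: The larger square tray, inside 72 x 72 mm, for the fan. Shallow open blue plastic tray fixed to the bench, floor 4 mm thick, rim 10 mm above the bench and 3 mm thick. Origin: centre of its underside, on the bench; a seated part has its own origin 4 mm above this. x and y square to its sides.
- tray_reel: The round tray, inside diameter 62 mm, for the solder reel. Shallow open blue plastic tray fixed to the bench, floor 4 mm thick, rim 10 mm above the bench and 3 mm thick. Origin: centre of its underside, on the bench; a seated part has its own origin 4 mm above this.
- tray_motor: The small square tray, inside 47 x 47 mm, for the motor. Shallow open blue plastic tray fixed to the bench, floor 4 mm thick, rim 10 mm above the bench and 3 mm thick. Origin: centre of its underside, on the bench; a seated part has its own origin 4 mm above this. x and y square to its sides.
Not all that is in view belongs to the job. What is shaped like the motor but green is not meant.

How it is judged:
By the outcome, as a careful person would: the job done as asked, in the order asked, and still so for the second after the job is handed in, with the robot touching nothing.
It also fails if it takes over 128 s, if anything falls off the work surface, if the arm or the gripper's body presses on something with over 40 N, if the wrist force passes 120 N, or if a joint passes its speed limit or range.

## Robot

A 6-joint arm with a two-finger parallel gripper is mounted at the origin on the work surface. World frame = base frame: x ahead of the robot, y to its left, z up, the work surface at z = 0. Lengths are in m, angles in rad, forces in N, time in s.
With the tool pointing down it reaches from about 0.225 to 0.725 m from the base axis. Payload 3.1 kg.
Tool frame: the origin (TCP) lies on the front face of the gripper's body, between the roots of the fingers; the fingertips stand 73 mm ahead of it and the grasp point (between the pads) lies 54 mm ahead of it (grip_point_offset is the z of the grasp point in the tool frame, in m); z points along the fingers, y is the direction in which the jaws open and shut (so a half turn about z gives the same grasp; the last joint's range is limited). The gripper opens to 85 mm and grips with 20 to 120 N. Pads are 22 mm wide; open, the fingers measure 114 mm over their backs; the gripper's body (76 mm by 85 mm) begins 54 mm behind the grasp point. The pads swing forward as they close: fully open they stand 13 mm farther back than shut.
Start: joints at [1.145, 0.048, 0.099, 1.622, 0, 1.443], TCP at [0.154, 0.502, 0.304] pointing down, gripper open.
Joint ranges: [-2.91, 2.91], [-0.99, 1.94], [-1.21, 1.42], [-2.12, 2.29], [-1.49, 1.47], [-3.14, 3.14]. Speed limits (rad/s): [2.79, 2.79, 3.14, 3.14, 3.14, 3.14].

## Interface

Orientations are given as a unit quaternion [w, x, y, z].
In Python, from station import get_state, camera, camera_params, hand_in, grip_point_offset gives the robot as it stands. The module is installed in compiled form; this text tells all that it offers.
- The arm moves only by the tool move_arm, never from a script. Its argument "commands" is a list of rows, each a list of 3 entries, a list of its own where there are three numbers: the shift along the tool's x, y, z in m, then the turn, a rotation vector about the tool's x, y, z in rad, then the finger opening in m, from 0 to 0.0854. In form: [[[dx, dy, dz], [wx, wy, wz], gripper], ...]. A call has exactly 8 rows; each row shifts and turns the commanded pose from where the row before left it, along the tool's axes as they then stand; what a row does not reach is not made up. A row lasts 1/8 s, in which the tool goes at most 62.5 mm and 10.7 degrees, less where a joint would pass 70% of its speed; a pose out of reach is approached as far as the arm can. A call is refused whole if a number of a shift passes 0.0625 or a number of a turn 0.188, either way. A call with a gripper value outside its range is refused whole. The fingers move at their own pace and stop on an object; the grip force is fixed at half the most. Time passes only in rows, so rows that do not move let the fingers close, or fill a call up. It gives the time, the measured TCP pose, the force and the opening at its end, in the units of the state.
- get_state(): the state, without advancing time (a new reading comes with each control period).
- camera(name): name is "scene" or "top"; returns the picture (400x640x3 uint8, blue, green, red); there is no depth.
- camera_params(name): a dict with "fov_y" (degrees; the focal length in pixels is half the picture's height over the tangent of half this angle, whatever the lens; pixels are square), "cx", "cy" (the principal point, pixels), "R" (3x3) and "t" (3): a world point X has camera coordinates R X + t. Camera axes: x right, y down, z forward; pixel columns grow to the right and rows downward; lengths in m; the calibration is good to about 2 mm. A picture is of the moment at which its call begins. camera_params takes no time and is no camera call.
- hand_in(): hands the job in, once; it reports no verdict.
The state is a dict: "time": time; "joints": joint angles; "qvel": joint speeds; "effort": joint torques, N m; "tool_pos": TCP position; "eef_rot": TCP orientation; "wrist_force": force on the tool from outside, world axes, zero at the start; "torque": the same for the moment, N m; "opening": finger opening in m.
Only numpy, scipy, OpenCV 4.12 (cv2) and the standard library are available. Lean on these libraries where they do the work, as an engineer would, in place of code of your own. Each camera call takes 0.05 s, during which the arm holds its last target. There are 200 camera calls.

## Working session

There is one attempt and no reset: what is moved stays moved. The work goes in short steps, Python scripts to look and compute and a tool call to move; the robot and the scene stay as the last step left them, time stands still between calls to the robot, and variables do not carry over. Pictures are saved under pics/ and viewed, about 12 in all and at most 16, crops included, and the job is handed in when it is done.

Besides the shell and the picture viewer there is one more tool, called after "Emit:" by a JSON object that holds its "method" and its "body", one argument or row to a line. move_arm: Moves the arm, as the interface text tells. Its arguments: {"type":"object","properties":{"commands":{"type":"array"}},"required":["commands"]}

```bash
mkdir -p pics; python3 - <<'E'
from station import *
import cv2
for n in ("scene","top"):
    cv2.imwrite(f"pics/{n}0.png",camera(n)); print(n,camera_params(n))
print(get_state(),grip_point_offset)
E
```

```text
scene {'fov_y': 52.35335981963396, 'cx': 326.27325263045896, 'cy': 202.88941326464615, 'R': array([[ 0.87488721,  0.48395291, -0.01902502],
       [ 0.25426032, -0.49237408, -0.83241784],
       [-0.41221846,  0.72343441, -0.5538218 ]]), 't': array([-0.48566425, -0.06302531,  1.44063715])}
top {'fov_y': 48.51512420331187, 'cx': 325.50040759863776, 'cy': 199.57780043104444, 'R': array([[ 2.25112685e-02, -9.99738049e-01,  4.13236858e-03],
       [-9.75182698e-01, -2.28686097e-02, -2.20217465e-01],
       [ 2.20254280e-01,  9.27560133e-04, -9.75442049e-01]]), 't': array([-0.00324294,  0.54281403,  1.15097983])}
{'time': 0.1, 'joints': array([ 1.14519033e+00,  4.86535300e-02,  9.77219897e-02,  1.62197221e+00,
       -9.53412390e-06,  1.44301930e+00]), 'qvel': array([-2.05213053e-03, -4.22925682e-04,  5.69956432e-03, -1.51932993e-03,
       -1.74092583e-03,  9.25059506e-05]), 'effort': array([ 2.34759558e-03, -3.39851260e+01,  3.20935643e+01,  1.57960126e-02,
       -2.00361551e-04,  1.02790352e-06]), 'tool_pos': array([0.15389522, 0.50151941, 0.30282977]), 'eef_rot': array([-2.83261462e-04,  1.48364631e-01,  9.88932165e-01, -1.01493562e-03]), 'wrist_force': array([-0.04284992, -0.07348037,  0.57493971]), 'torque': array([ 0.07609751, -0.00969612, -0.03054829]), 'opening': 0.08559821129197938} 0.0539
```

View pics/top0.png

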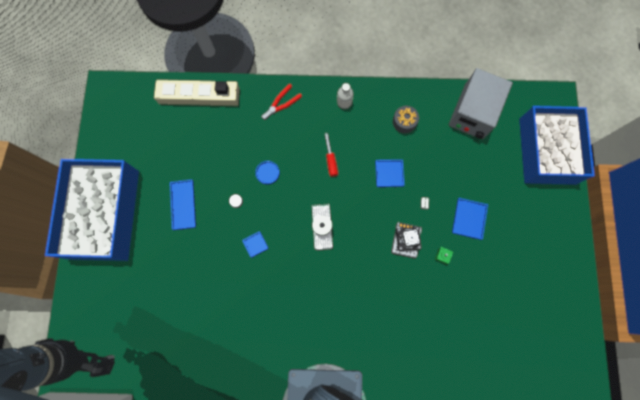

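View pics/scene0.png

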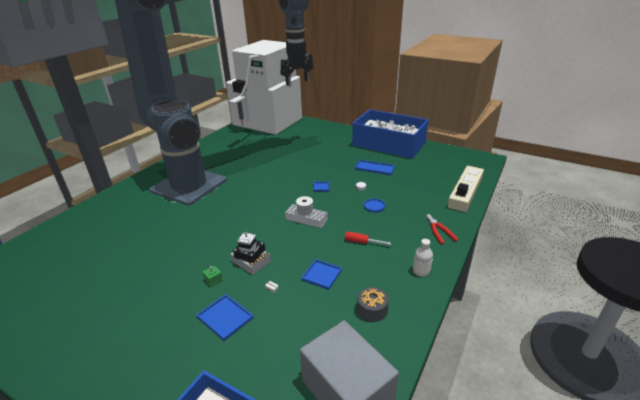

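The top view shows the trays at (182,205) heat sink, (267,172) reel, (255,244) motor, (390,173) fan and (471,218) PSU. The reel and heat sink stack is at (322,225), and the motor, fan and PSU stack is at (408,239). The green decoy is at (445,256).

```bash
cat > h.py <<'E'
import numpy as np, cv2
from station import *
def K(p):
    f=200/np.tan(np.radians(p["fov_y"]/2)); return np.array([[f,0,p["cx"]],[0,f,p["cy"]],[0,0,1]])
def proj(n,X):
    p=camera_params(n); c=K(p)@(p["R"]@np.asarray(X)+p["t"]); return c[:2]/c[2]
def unproj(n,uv,z):
    p=camera_params(n); H=K(p)@np.column_stack([p["R"][:,0],p["R"][:,1],p["R"][:,2]*z+p["t"]])
    w=np.linalg.solve(H,[*uv,1]); return w[:2]/w[2]
def rect(n,img,z,x0,x1,y0,y1,s):
    """plane view, s px per m; image up = +x, left = +y"""
    p=camera_params(n); H=K(p)@np.column_stack([p["R"][:,0],p["R"][:,1],p["R"][:,2]*z+p["t"]])
    A=np.array([[0,-1/s,x1],[-1/s,0,y1],[0,0,1]])
    return cv2.warpPerspective(img,H@A,(int((y1-y0)*s),int((x1-x0)*s)),flags=cv2.INTER_CUBIC|cv2.WARP_INVERSE_MAP)
def grid(im,x0,x1,y0,y1,s,step):
    im=im.copy()
    for v in np.arange(np.ceil(x0/step)*step,x1,step):
        r=int((x1-v)*s); cv2.line(im,(0,r),(im.shape[1],r),(0,255,255),1); cv2.putText(im,f"{v:.2f}",(0,r-2),0,.4,(0,255,255),1)
    for v in np.arange(np.ceil(y0/step)*step,y1,step):
        c=int((y1-v)*s); cv2.line(im,(c,0),(c,im.shape[0]),(0,255,255),1); cv2.putText(im,f"{v:.2f}",(c+1,10),0,.4,(0,255,255),1)
    return im
E
python3 - <<'E'
from h import *
for n in ("top","scene"):
    img=cv2.imread(f"pics/{n}0.png")
    x0,x1,y0,y1,s=.2,.75,-.5,.5,2000
    r=rect(n,img,.01,x0,x1,y0,y1,s)
    b,g,rd=[r[...,i].astype(int) for i in range(3)]
    m=((b>g+40)&(b>rd+60)&(b>110)).astype(np.uint8)
    print(n)
    for c in cv2.findContours(m,0,1)[0]:
        if cv2.contourArea(c)<3000 or cv2.contourArea(c)>150000: continue
        (u,v),(w,h),a=cv2.minAreaRect(c); print(f"x {x1-v/s:.4f} y {y1-u/s:.4f} size {w/s*1e3:.0f}x{h/s*1e3:.0f} ang {a:.1f} area {cv2.contourArea(c)/s/s*1e6:.0f}")
img=cv2.imread("pics/top0.png"); img2=cv2.imread("pics/scene0.png")
# stacks, 100 mm squares at two planes
out=[]
c1=unproj("top",(322,225),.03); c2=unproj("top",(410,238),.08); print(c1,c2)
for n,i in (("top",img),("scene",img2)):
    row=[]
    for c,z in ((c1,.028),(c2,.028)):
        a=(c[0]-.08,c[0]+.08,c[1]-.08,c[1]+.08,1850)
        row.append(grid(rect(n,i,z,*a),*a,.02))
    out.append(np.hstack(row))
cv2.imwrite("pics/st.png",np.vstack(out))
E
```

```text
top
x 0.4232 y 0.2028 size 57x56 ang 60.5 area 3032
x 0.5098 y -0.3992 size 87x105 ang 11.9 area 8944
x 0.5317 y 0.4155 size 141x68 ang 81.7 area 9248
x 0.6311 y 0.1795 size 69x68 ang 63.4 area 3700
x 0.6384 y -0.1735 size 82x81 ang 87.4 area 6393
scene
x 0.4251 y 0.1970 size 54x60 ang 60.7 area 2950
x 0.5109 y -0.4027 size 86x107 ang 11.9 area 8929
x 0.5346 y 0.4073 size 140x72 ang 81.5 area 9106
x 0.6343 y 0.1725 size 67x71 ang 78.7 area 3707
x 0.6398 y -0.1772 size 81x82 ang 87.6 area 6426
[0.47738408 0.01730832] [ 0.43979156 -0.215749  ]
```

View pics/st.png

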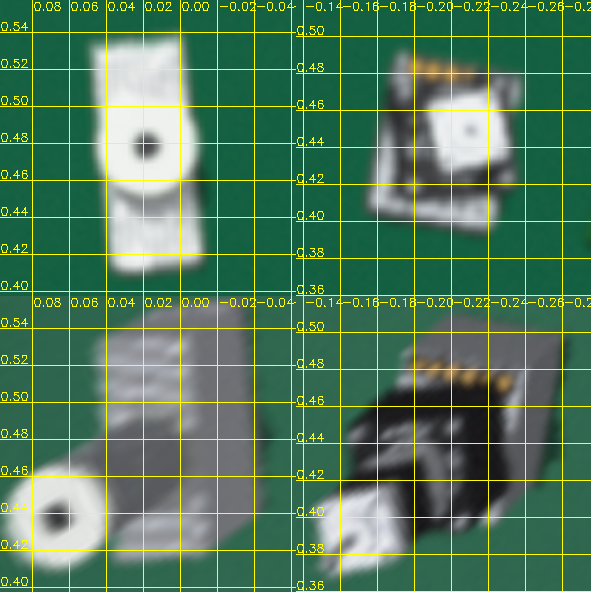

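The rectified view shows reel at about (0.479, 0.022) and motor top at about (0.449, -0.209), uncorrected for height. The two cameras disagree by 3–8 mm on the trays, so I'll check for lens distortion and reconcile them.

```bash
python3 - <<'E'
from h import *
from scipy.optimize import least_squares
img=cv2.imread("pics/top0.png").astype(float)
g=img[...,1]-img[...,2]
def edge(prof): 
    d=np.abs(np.diff(prof)); i=d.argmax(); w=d[max(i-2,0):i+3]; return max(i-2,0)+(w*np.arange(len(w))).sum()/w.sum()+.5
pts=[(c,55+edge(g[55:100,c])) for c in list(range(260,460,20))+list(range(520,570,10))+[100,120,140]]
a=np.array(pts);f=np.polyfit(a[:,0],a[:,1],1);print("far edge",np.c_[a[:,0],a[:,1]-np.polyval(f,a[:,0])].round(1).tolist())
pts=[(r,570+edge(g[r,570:620])) for r in list(range(200,390,15))+[85,95]]
a=np.array(pts);f=np.polyfit(a[:,0],a[:,1],1);print("right edge",np.c_[a[:,0],a[:,1]-np.polyval(f,a[:,0])].round(1).tolist())
pts=[(r,35+edge(g[r,35:110])) for r in list(range(85,150,10))+list(range(265,340,10))]
a=np.array(pts);f=np.polyfit(a[:,0],a[:,1],1);print("left edge",np.c_[a[:,0],a[:,1]-np.polyval(f,a[:,0])].round(1).tolist())
# base and reel/motor/tip checks
print("base proj",proj("top",[0,0,0]),proj("scene",[0,0,0]))
s=get_state(); 
for n in("top","scene"): print(n,"tip",proj(n,s["tool_pos"]-[0,0,.073]))
im=cv2.imread("pics/scene0.png"); im2=cv2.imread("pics/top0.png")
o=np.hstack([cv2.resize(im[30:130,240:340],None,fx=4,fy=4,interpolation=2),cv2.resize(im2[310:400,40:140],(400,400),interpolation=2)])
cv2.imwrite("pics/tip.png",o)
E
```

```text
far edge [[260.0, -2.7], [280.0, 14.4], [300.0, 15.6], [320.0, -2.4], [340.0, -2.2], [360.0, -2.1], [380.0, -1.8], [400.0, -1.7], [420.0, -1.6], [440.0, -1.4], [520.0, -0.9], [530.0, -0.8], [540.0, -0.6], [550.0, -0.6], [560.0, -0.5], [100.0, -3.7], [120.0, -3.7], [140.0, -3.3]]
right edge [[200.0, 0.3], [215.0, 0.0], [230.0, 0.2], [245.0, 0.1], [260.0, -0.1], [275.0, -0.0], [290.0, -0.1], [305.0, -0.2], [320.0, -0.1], [335.0, -0.2], [350.0, 0.1], [365.0, 0.1], [380.0, 0.1], [85.0, -0.1], [95.0, -0.0]]
left edge [[85.0, 0.1], [95.0, 0.0], [105.0, 0.2], [115.0, 0.0], [125.0, -0.1], [135.0, 0.1], [145.0, -0.1], [265.0, -0.3], [275.0, -0.3], [285.0, -0.3], [295.0, -0.3], [305.0, -0.0], [315.0, 0.4], [325.0, 0.2], [335.0, 0.4]]
base proj [324.24990199 408.891268  ] [189.10963559 185.08950535]
top tip [ 94.51821536 352.26310176]
scene tip [297.84448618  86.29592758]
```

View pics/tip.png

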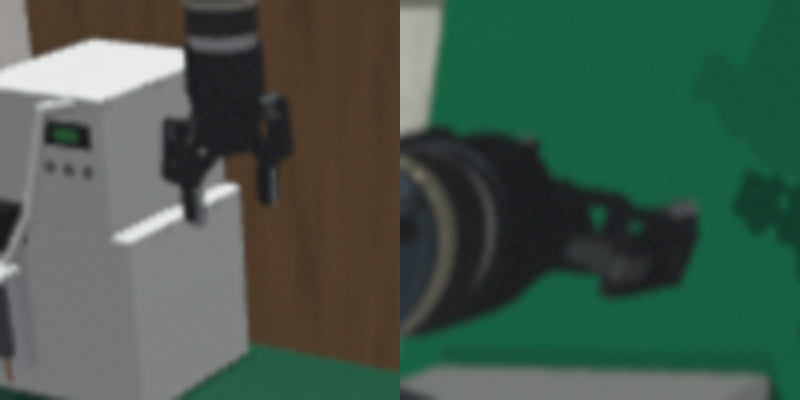

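Straight edges are straight, so there is no lens distortion. The scene camera's offset comes from the tray walls seen obliquely, so the top camera values stand with small corrections. Next I'll refine the motor, reel and decoy at their true heights.

```bash
cat >> h.py <<'E'
def go(x,y,z,th,pos=None,q=None):
    """print tool-axis shift and turn from the measured pose to TCP x,y,z, jaw angle th deg (mod 180), tool down"""
    from scipy.spatial.transform import Rotation as R
    s=get_state(); pos=s["tool_pos"] if pos is None else pos; q=s["eef_rot"] if q is None else q
    M=R.from_quat(np.r_[q[1:],q[0]]); m=M.as_matrix(); cur=np.degrees(np.arctan2(m[1,1],m[0,1]))
    d=(th-cur+90)%180-90
    T=R.from_euler("z",d,degrees=True).as_matrix()
    yn=T@np.array([m[0,1],m[1,1],0]); yn/=np.linalg.norm(yn); zn=np.array([0,0,-1.]); G=np.column_stack([np.cross(yn,zn),yn,zn])
    D=np.array([x,y,z])-pos
    print(f"t {s['time']:.2f} jaw {cur:.1f} j6 {np.degrees(s['joints'][5]):.0f} open {s['opening']*1e3:.1f} pos {pos.round(4)} world d {D.round(4)}")
    print(" shift now-axes",(m.T@D).round(4)," after-turn axes",(G.T@D).round(4)," turn rotvec",R.from_matrix(m.T@G).as_rotvec().round(4), "j1 goal",round(np.degrees(np.arctan2(y,x))), "j6 goal", round(np.degrees(np.arctan2(y,x)-np.arctan2(yn[1],yn[0]))+90))
def blob(n,img,z,x0,x1,y0,y1,f,amin=100):
    s=2000; r=rect(n,img,z,x0,x1,y0,y1,s).astype(int); m=f(r[...,0],r[...,1],r[...,2]).astype(np.uint8)
    for c in cv2.findContours(m,0,1)[0]:
        if cv2.contourArea(c)/s/s*1e6<amin: continue
        (u,v),(w,h),a=cv2.minAreaRect(c); print(f"{n} x {x1-v/s:.4f} y {y1-u/s:.4f} size {w/s*1e3:.0f}x{h/s*1e3:.0f} yaw of w {90-a:.1f}")
E
python3 - <<'E'
from h import *
T=cv2.imread("pics/top0.png");S=cv2.imread("pics/scene0.png")
white=lambda t:(lambda b,g,r:(np.minimum(np.minimum(b,g),r)>t))
print("motor"); blob("top",T,.083,.40,.49,-.26,-.18,white(170)); blob("scene",S,.083,.40,.49,-.26,-.18,white(170))
print("reel");blob("top",T,.068,.42,.52,-.03,.07,white(215));blob("scene",S,.068,.42,.52,-.03,.07,white(190))
print("sink+reel");blob("top",T,.028,.38,.58,-.06,.10,lambda b,g,r:r>120)
print("decoy");blob("top",T,.03,.35,.46,-.34,-.24,lambda b,g,r:(g>130)&(r<100));blob("scene",S,.03,.35,.46,-.34,-.24,lambda b,g,r:(g>130)&(r<100))
go(.4412,-.218,.2,100)
E
```

```text
motor
top x 0.4420 y -0.2181 size 37x37 yaw of w 14.0
scene x 0.4426 y -0.2210 size 35x35 yaw of w 12.1
reel
top x 0.4308 y 0.0135 size 20x41 yaw of w 0.0
top x 0.4844 y 0.0184 size 72x47 yaw of w 0.6
scene x 0.4726 y 0.0148 size 47x46 yaw of w 28.6
sink+reel
top x 0.4740 y 0.0175 size 125x56 yaw of w 7.7
decoy
top x 0.4032 y -0.3195 size 37x37 yaw of w 69.3
scene x 0.4020 y -0.3209 size 34x37 yaw of w 70.7
t 0.10 jaw 72.9 j6 83 open 85.6 pos [0.1539 0.5015 0.3028] world d [ 0.2873 -0.7195 -0.1028]
 shift now-axes [-0.4858 -0.6033  0.104 ]  after-turn axes [-0.158  -0.7585  0.1028]  turn rotvec [-0.002  -0.0007 -0.4724] j1 goal -26 j6 goal -36
```

Emit:
{"method": "move_arm", "body": {
  "commands": [
    [[-0.037,-0.046,0],[0,0,0],0.085],
    [[-0.037,-0.046,0],[0,0,0],0.085],
    [[-0.037,-0.046,0],[0,0,0],0.085],
    [[-0.037,-0.046,0],[0,0,0],0.085],
    [[-0.037,-0.046,0],[0,0,0],0.085],
    [[-0.037,-0.046,0],[0,0,0],0.085],
    [[-0.037,-0.046,0],[0,0,0],0.085],
    [[-0.037,-0.046,0],[0,0,0],0.085]
  ]
}}

```text
time: 1.1
tool_pos: [0.3292, 0.0614, 0.3036]
eef_rot: [0.0, 0.148, 0.989, 0.0]
wrist_force: [1.9, 0.5, 0.8]
opening: 0.0853
```

Emit:
{"method": "move_arm", "body": {
  "commands": [
    [[-0.038,-0.047,0],[0,0,0],0.085],
    [[-0.038,-0.047,0],[0,0,0],0.085],
    [[-0.038,-0.047,0],[0,0,0],0.085],
    [[-0.038,-0.047,0],[0,0,0],0.085],
    [[-0.038,-0.047,0],[0,0,0],0.085],
    [[0,0,0.03],[0,0,-0.175],0.085],
    [[0,0,0.03],[0,0,-0.175],0.085],
    [[0,0,0.03],[0,0,-0.175],0.085]
  ]
}}

```text
time: 2.1
tool_pos: [0.4414, -0.2174, 0.2122]
eef_rot: [-0.001, -0.116, 0.993, 0.0]
wrist_force: [1.0, 0.7, 0.6]
opening: 0.0853
```

```bash
python3 - <<'E'
from h import *
T=camera("top");S=camera("scene")
go(.442,-.219,.135,103)
s=get_state();
for n,i in(("top",T),("scene",S)):
    p=proj(n,s["tool_pos"]-[0,0,.065]);print(n,p.round(1),proj(n,[.442,-.219,.083]).round(1))
a=cv2.resize(T[190:290,360:460],None,fx=4,fy=4,interpolation=2);b=cv2.resize(S[160:280,190:310],(400,400),interpolation=2)
cv2.imwrite("pics/m1.png",np.hstack([a,b]))
E
```

```text
t 2.20 jaw 103.0 j6 -47 open 85.0 pos [ 0.4394 -0.2158  0.2092] world d [ 0.0026 -0.0032 -0.0742]
 shift now-axes [-0.0022 -0.0042  0.0741]  after-turn axes [-0.0018 -0.0037  0.0742]  turn rotvec [ 0.0068 -0.0064 -0.0002] j1 goal -26 j6 goal -39
top [414.9 234.6] [411.4 237. ]
scene [243.4 216.8] [246.6 236.9]
```

View pics/m1.png

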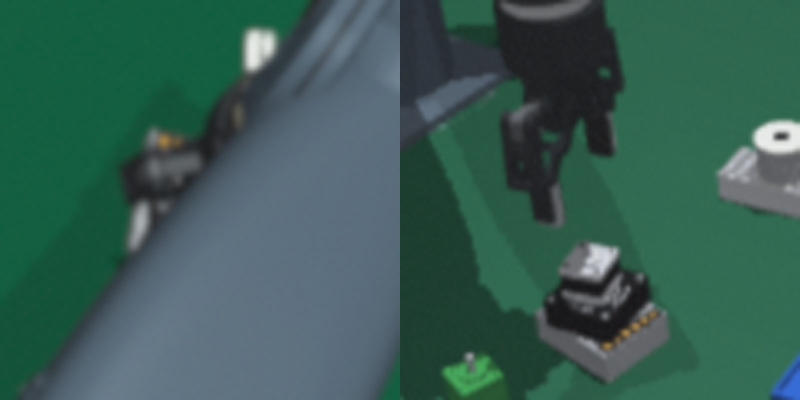

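The scene crop shows the jaws hanging over the motor. The tip midpoint is at (242.8,216.4) against (243.4,216.8) predicted, so the calibration holds. I'll descend and grip.

Emit:
{"method": "move_arm", "body": {
  "commands": [
    [[-0.002,-0.004,0.02],[0,0,0],0.085],
    [[0,0,0.03],[0,0,0],0.085],
    [[0,0,0.024],[0,0,0],0.085],
    [[0,0,0],[0,0,0],0.085],
    [[0,0,0],[0,0,0],0.02],
    [[0,0,0],[0,0,0],0.02],
    [[0,0,0],[0,0,0],0.02],
    [[0,0,0],[0,0,0],0.02]
  ]
}}

```text
time: 3.2
tool_pos: [0.4455, -0.2211, 0.1416]
eef_rot: [0.001, -0.113, 0.994, -0.001]
wrist_force: [0.1, 0.2, 6.4]
opening: 0.0338
```

Emit:
{"method": "move_arm", "body": {
  "commands": [
    [[0,0,-0.02],[0,0,0],0.02],
    [[0,0,-0.04],[0,0,0],0.02],
    [[0,0,-0.04],[0,0,0],0.02],
    [[-0.0093,0.0523,0],[0,0,0],0.02],
    [[-0.0093,0.0523,0],[0,0,0],0.02],
    [[-0.0093,0.0523,0],[0,0,0],0.02],
    [[-0.0093,0.0523,0],[0,0,0],0.02],
    [[-0.0093,0.0523,0],[0,0,0],0.02]
  ]
}}

```text
time: 4.2
tool_pos: [0.4303, 0.0462, 0.2393]
eef_rot: [-0.0, -0.113, 0.994, -0.0]
wrist_force: [-0.1, 0.4, -1.2]
opening: 0.0335
```

Emit:
{"method": "move_arm", "body": {
  "commands": [
    [[-0.0093,0.0523,0],[0,0,0],0.02],
    [[-0.0093,0.0523,0],[0,0,0],0.02],
    [[-0.0093,0.0523,0],[0,0,0],0.02],
    [[0,0,0.02],[0,0,-0.144],0.02],
    [[0,0,0.02],[0,0,-0.144],0.02],
    [[0,0,0.02],[0,0,0],0.02],
    [[0,0,0],[0,0,0],0.02],
    [[0,0,0],[0,0,0],0.02]
  ]
}}

```text
time: 5.2
tool_pos: [0.4229, 0.2037, 0.1802]
eef_rot: [0.0, -0.255, 0.967, -0.0]
wrist_force: [-0.1, 0.6, -2.3]
opening: 0.0332
```

```bash
python3 - <<'E'
from h import *
T=camera("top");S=camera("scene")
cv2.imwrite("pics/top1.png",T)
go(.4238,.2036,.0926,119.5)
a=(.38,.51,-.28,-.15,3000); A=grid(rect("top",T,.053,*a),*a,.02)
b=cv2.resize(S[130:230,280:380],(390,390),interpolation=2)
cv2.imwrite("pics/m2.png",np.hstack([A,b]))
E
```

```text
t 5.30 jaw 119.5 j6 -12 open 34.1 pos [0.4234 0.2039 0.181 ] world d [ 0.0004 -0.0003 -0.0884]
 shift now-axes [-0.     -0.0004  0.0884]  after-turn axes [-0.0002 -0.0004  0.0884]  turn rotvec [-0.0005  0.0018  0.0001] j1 goal 26 j6 goal -4
```

View pics/m2.png

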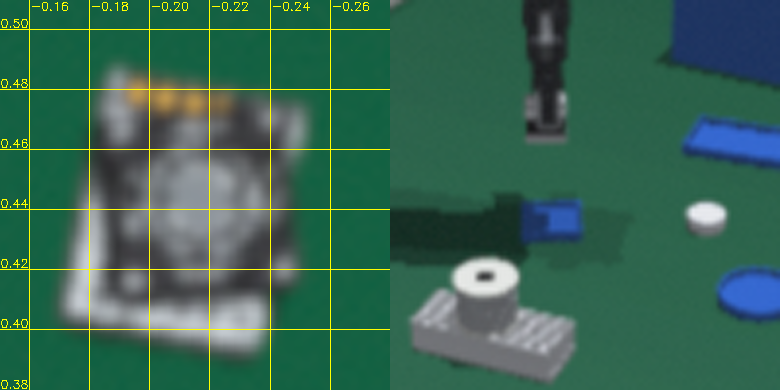

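The picture shows the motor held level above the small tray. The fan's hub is centred at about (0.4447, -0.2187) on the z = 0.053 plane. I'll lower and release the motor.

Emit:
{"method": "move_arm", "body": {
  "commands": [
    [[0,0,0.03],[0,0,0],0.02],
    [[0,0,0.03],[0,0,0],0.02],
    [[0,0,0.017],[0,0,0],0.02],
    [[0,0,0.006],[0,0,0],0.02],
    [[0,0,0.004],[0,0,0],0.02],
    [[0,0,0],[0,0,0],0.02],
    [[0,0,0],[0,0,0],0.02],
    [[0,0,0],[0,0,0],0.02]
  ]
}}

```text
time: 6.3
tool_pos: [0.4232, 0.2039, 0.0935]
eef_rot: [0.001, -0.255, 0.967, 0.0]
wrist_force: [-0.5, -0.9, -2.1]
opening: 0.0334
```

```bash
python3 - <<'E'
from h import *
go(.4238,.2036,.0926,119.5); print(get_state()["wrist_force"])
T=cv2.imread("pics/top1.png")
a=(.38,.51,-.28,-.15,6000); A=rect("top",T,.053,*a)[:,:,:]
cv2.imwrite("pics/fan.png",np.hstack([cv2.resize(A,(600,600))]))
E
```

```text
t 6.30 jaw 119.5 j6 -12 open 33.4 pos [0.4232 0.2039 0.0935] world d [ 0.0006 -0.0003 -0.0009]
 shift now-axes [-0.0003 -0.0006  0.0009]  after-turn axes [-0.0003 -0.0006  0.0009]  turn rotvec [-0.0003  0.0011  0.0004] j1 goal 26 j6 goal -4
[-0.49490639 -0.87147432 -2.11033881]
```

View pics/fan.png

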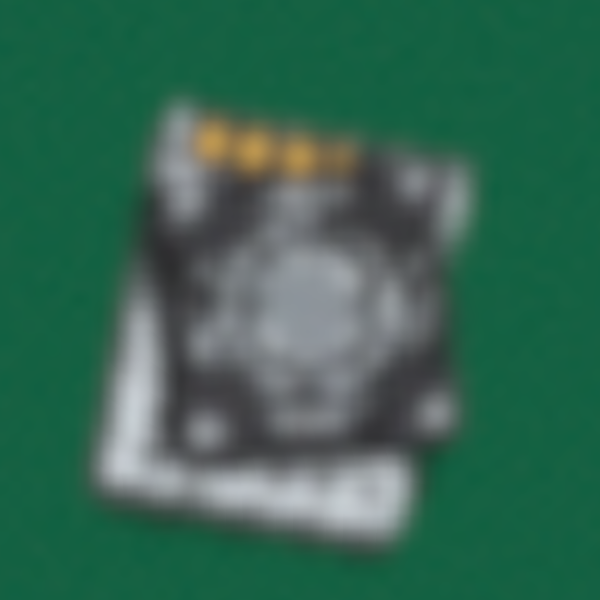

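Fan screws are at (205,432), (435,412) and (415,180). That puts the fan centre at (0.4437, -0.2172) with yaw +5°, and the PSU at about (0.443, -0.2165) with yaw -11°. I'll release the motor and retract.

Emit:
{"method": "move_arm", "body": {
  "commands": [
    [[0,0,0.0015],[0,0,0],0.02],
    [[0,0,0],[0,0,0],0.02],
    [[0,0,0],[0,0,0],0.055],
    [[0,0,0],[0,0,0],0.065],
    [[0,0,-0.01],[0,0,0],0.065],
    [[0,0,-0.04],[0,0,0],0.085],
    [[0,0,-0.05],[0,0,0],0.085],
    [[0,0,-0.02],[0,0,0],0.085]
  ]
}}

```text
time: 7.3
tool_pos: [0.4244, 0.2043, 0.2157]
eef_rot: [0.003, -0.255, 0.967, 0.0]
wrist_force: [-0.6, -0.0, -0.5]
opening: 0.085
```

```bash
python3 - <<'E'
from h import *
go(.4437,-.2172,.110,95)
S=camera("scene"); cv2.imwrite("pics/m3.png",cv2.resize(S[150:270,250:400],None,fx=4,fy=4,interpolation=2))
E
```

```text
t 7.30 jaw 119.5 j6 -12 open 85.0 pos [0.4244 0.2043 0.2157] world d [ 0.0193 -0.4215 -0.1057]
 shift now-axes [ 0.1915 -0.3761  0.1051]  after-turn axes [ 0.0175 -0.4216  0.1057]  turn rotvec [0.     0.0065 0.428 ] j1 goal -26 j6 goal -31
```

View pics/m3.png

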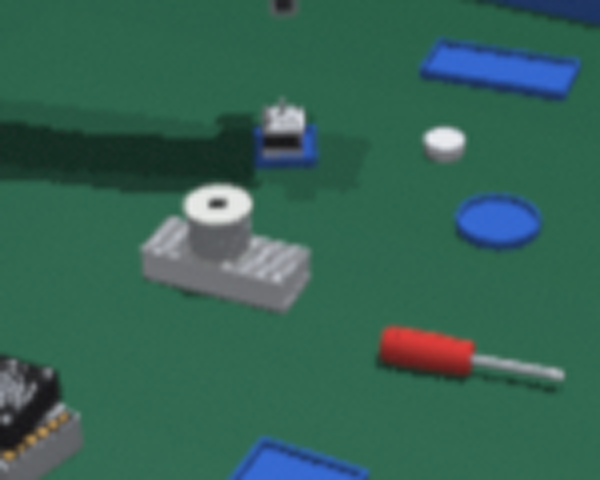

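The motor is seated in its tray. The reel is next.

Emit:
{"method": "move_arm", "body": {
  "commands": [
    [[0.0128,-0.0467,0],[0,0,0],0.085],
    [[0.0128,-0.0467,0],[0,0,0],0.085],
    [[0.0128,-0.0467,0],[0,0,0],0.085],
    [[0.0128,-0.0467,0],[0,0,0],0.085],
    [[0,0,0.02],[0,0,0],0.085],
    [[0,0,0.03],[0,0,0],0.085],
    [[0,0,0],[0,0,0],0.085],
    [[0,0,0],[0,0,0],0.085]
  ]
}}

```text
time: 8.35
tool_pos: [0.4705, 0.0161, 0.162]
eef_rot: [0.0, -0.255, 0.967, -0.0]
wrist_force: [0.4, 0.2, 0.7]
opening: 0.085
```

```bash
python3 - <<'E'
from h import *
go(.472,.0165,.114,119.5)
s=get_state();S=camera("scene");T=camera("top");print(proj("scene",s["tool_pos"]-[0,0,.063]).round(1),proj("scene",[.472,.0165,.068]).round(1))
cv2.imwrite("pics/r1.png",np.hstack([cv2.resize(S[150:250,260:360],None,fx=4,fy=4,interpolation=2),cv2.resize(T[180:280,270:370],None,fx=4,fy=4,interpolation=2)]))
E
```

```text
t 8.35 jaw 119.5 j6 -36 open 85.0 pos [0.4705 0.0161 0.162 ] world d [ 0.0015  0.0004 -0.048 ]
 shift now-axes [-0.0015 -0.0004  0.048 ]  after-turn axes [-0.0015 -0.0004  0.048 ]  turn rotvec [-0.0003  0.0003  0.0006] j1 goal 2 j6 goal -27
[303.2 191.5] [304.3 200.3]
```

View pics/r1.png

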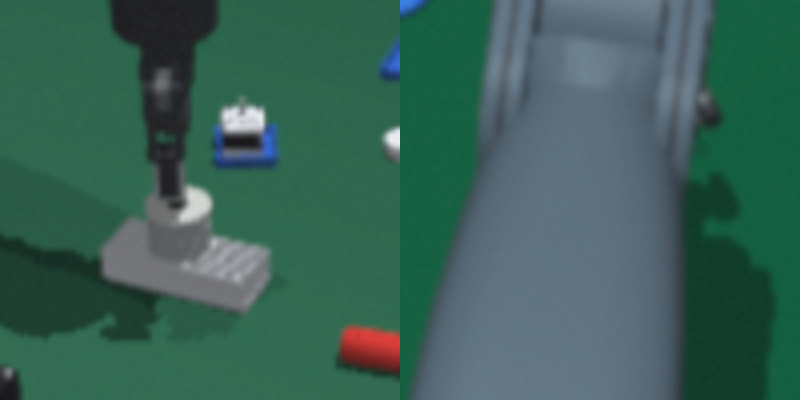

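The jaws line up with the reel, whose top centre is at about (305,201), close to the predicted (304,200). I'll descend and grip.

Emit:
{"method": "move_arm", "body": {
  "commands": [
    [[-0.003,0,0.01],[0,0,0],0.085],
    [[0,0,0.02],[0,0,0],0.085],
    [[0,0,0.018],[0,0,0],0.085],
    [[0,0,0],[0,0,0],0.085],
    [[0,0,0],[0,0,0],0.03],
    [[0,0,0],[0,0,0],0.03],
    [[0,0,0],[0,0,0],0.03],
    [[0,0,0],[0,0,0],0.03]
  ]
}}

```text
time: 9.45
tool_pos: [0.4739, 0.0174, 0.1148]
eef_rot: [0.001, -0.255, 0.967, -0.0]
wrist_force: [0.3, -0.2, 4.1]
opening: 0.0486
```

```bash
python3 - <<'E'
from h import *
go(.6325,.1802,.21,119.5); print(get_state()["wrist_force"])
E
```

```text
t 9.45 jaw 119.5 j6 -36 open 48.6 pos [0.4739 0.0174 0.1148] world d [0.1586 0.1628 0.0952]
 shift now-axes [-0.2184  0.0634 -0.0948]  after-turn axes [-0.2182  0.0636 -0.0952]  turn rotvec [-0.0015  0.0023  0.0003] j1 goal 16 j6 goal -14
[ 0.30666424 -0.16518544  4.06189545]
```

Emit:
{"method": "move_arm", "body": {
  "commands": [
    [[0,0,-0.02],[0,0,0],0.03],
    [[0,0,-0.035],[0,0,0],0.03],
    [[0,0,-0.04],[0,0,0],0.03],
    [[-0.0546,0.0159,0],[0,0,0],0.03],
    [[-0.0546,0.0159,0],[0,0,0],0.03],
    [[-0.0546,0.0159,0],[0,0,0],0.03],
    [[-0.0546,0.0159,0],[0,0,0],0.03],
    [[0,0,0],[0,0,0],0.03]
  ]
}}

```text
time: 10.45
tool_pos: [0.6325, 0.1832, 0.2029]
eef_rot: [-0.003, -0.256, 0.967, 0.001]
wrist_force: [-0.9, -1.3, -3.2]
opening: 0.0487
```

```bash
python3 - <<'E'
from h import *
go(.6325,.1802,.0908,119.5); print(get_state()["wrist_force"])
E
```

```text
t 10.45 jaw 119.7 j6 -19 open 48.7 pos [0.6325 0.1832 0.2029] world d [ 0.     -0.003  -0.1121]
 shift now-axes [ 0.0008 -0.0029  0.1121]  after-turn axes [ 0.0014 -0.0026  0.1121]  turn rotvec [ 0.0027 -0.0055  0.0038] j1 goal 16 j6 goal -14
[-0.87242813 -1.29876137 -3.23586233]
```

Emit:
{"method": "move_arm", "body": {
  "commands": [
    [[0,0,0.03],[0,0,0],0.03],
    [[0,0,0.03],[0,0,0],0.03],
    [[0,0,0.02],[0,0,0],0.03],
    [[0,0,0.01],[0,0,0],0.03],
    [[0,0,0],[0,0,0],0.03],
    [[0,0,0],[0,0,0],0.03],
    [[0,0,0],[0,0,0],0.03],
    [[0,0,0],[0,0,0],0.03]
  ]
}}

```text
time: 11.45
tool_pos: [0.6322, 0.1806, 0.1195]
eef_rot: [0.001, -0.255, 0.967, -0.0]
wrist_force: [1.2, 0.3, -2.7]
opening: 0.0485
```

```bash
python3 - <<'E'
from h import *
S=camera("scene")
go(.6325,.1802,.0908,119.5); print(get_state()["wrist_force"])
cv2.imwrite("pics/r2.png",cv2.resize(S[150:230,330:430],None,fx=6,fy=6,interpolation=2))
E
```

```text
t 11.50 jaw 119.5 j6 -19 open 48.1 pos [0.632  0.1805 0.1192] world d [ 0.0005 -0.0003 -0.0284]
 shift now-axes [-0.0002 -0.0005  0.0284]  after-turn axes [-0.0003 -0.0005  0.0284]  turn rotvec [-0.0004  0.0012  0.0004] j1 goal 16 j6 goal -14
[-0.09230218 -0.01375064 -3.13193278]
```

View pics/r2.png

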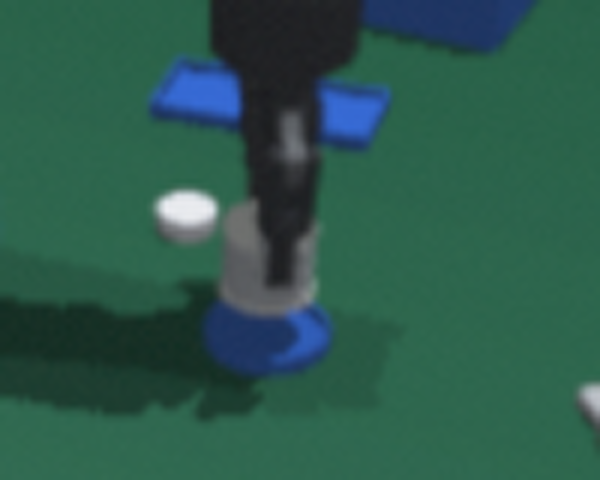

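The reel hangs level and centred over the round tray, both at crop column 267. I'll lower and release it.

Emit:
{"method": "move_arm", "body": {
  "commands": [
    [[0,0,0.018],[0,0,0],0.03],
    [[0,0,0.008],[0,0,0],0.03],
    [[0,0,0.003],[0,0,0],0.03],
    [[0,0,0],[0,0,0],0.03],
    [[0,0,0],[0,0,0],0.075],
    [[0,0,0],[0,0,0],0.075],
    [[0,0,-0.02],[0,0,0],0.085],
    [[0,0,-0.05],[0,0,0],0.085]
  ]
}}

```text
time: 12.5
tool_pos: [0.6296, 0.18, 0.1571]
eef_rot: [-0.004, -0.255, 0.967, 0.0]
wrist_force: [1.0, 0.7, -0.9]
opening: 0.0852
```

```bash
python3 - <<'E'
from h import *
go(.4437,-.2172,.18,95)
E
```

```text
t 12.50 jaw 119.5 j6 -19 open 85.2 pos [0.6296 0.18   0.1571] world d [-0.1859 -0.3972  0.0229]
 shift now-axes [ 0.3576 -0.254  -0.0211]  after-turn axes [ 0.2198 -0.3795 -0.0229]  turn rotvec [ 0.0009 -0.0072  0.4279] j1 goal -26 j6 goal -31
```

Emit:
{"method": "move_arm", "body": {
  "commands": [
    [[0,0,-0.04],[0,0,0],0.085],
    [[0.0447,-0.0318,0],[0,0,0],0.085],
    [[0.0447,-0.0318,0],[0,0,0],0.085],
    [[0.0447,-0.0318,0],[0,0,0],0.085],
    [[0.0447,-0.0318,0],[0,0,0],0.085],
    [[0.0447,-0.0318,0],[0,0,0],0.085],
    [[0.0447,-0.0318,0],[0,0,0],0.085],
    [[0.0447,-0.0318,0],[0,0,0],0.085]
  ]
}}

```text
time: 13.5
tool_pos: [0.4687, -0.1692, 0.2013]
eef_rot: [0.001, -0.255, 0.967, -0.001]
wrist_force: [0.1, -0.1, 1.0]
opening: 0.0852
```

Emit:
{"method": "move_arm", "body": {
  "commands": [
    [[0.0447,-0.0318,0],[0,0,0],0.085],
    [[0,0,0.01],[0,0,0.143],0.085],
    [[0,0,0.02],[0,0,0.143],0.085],
    [[0,0,0.01],[0,0,0.142],0.085],
    [[0,0,0],[0,0,0],0.085],
    [[0,0,0],[0,0,0],0.085],
    [[0,0,0],[0,0,0],0.085],
    [[0,0,0],[0,0,0],0.085]
  ]
}}

```text
time: 14.5
tool_pos: [0.4461, -0.2173, 0.1601]
eef_rot: [0.0, -0.044, 0.999, -0.0]
wrist_force: [-0.7, 0.6, 0.5]
opening: 0.0851
```

```bash
python3 - <<'E'
from h import *
go(.4437,-.2172,.110,95)
S=camera("scene")
T=camera("top"); cv2.imwrite("pics/top2.png",T)
s=get_state();print(proj("scene",s["tool_pos"]-[0,0,.063]).round(1),proj("scene",[.4437,-.2172,.053]).round(1))
cv2.imwrite("pics/f1.png",np.hstack([cv2.resize(S[190:290,200:300],None,fx=4,fy=4,interpolation=2),cv2.resize(T[180:280,270:370],None,fx=4,fy=4,interpolation=2)]))
blob("top",T,.028,.38,.58,-.06,.10,lambda b,g,r:r>120)
blob("scene",S,.028,.38,.58,-.06,.10,lambda b,g,r:r>120)
E
```

```text
t 14.50 jaw 95.0 j6 -39 open 85.1 pos [ 0.4461 -0.2173  0.1601] world d [-0.0024  0.0001 -0.0501]
 shift now-axes [0.0025 0.0003 0.0501]  after-turn axes [0.0024 0.0003 0.0501]  turn rotvec [-0.0007  0.0009  0.0007] j1 goal -26 j6 goal -31
[247.5 232.8] [248.9 245.7]
top x 0.4735 y 0.0178 size 125x51 yaw of w 5.3
scene x 0.4780 y 0.0128 size 124x55 yaw of w 5.2
scene x 0.5479 y -0.0042 size 7x45 yaw of w 7.7
```

View pics/f1.png

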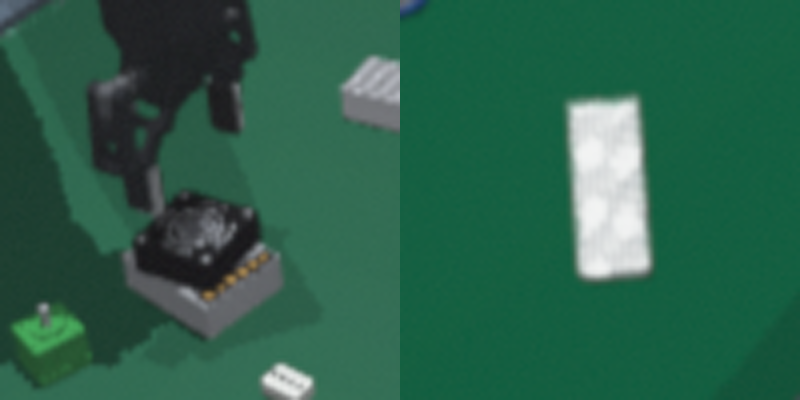

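The jaws straddle the fan. The heat sink is now clear at (0.4735, 0.0178) with yaw 5.3°.

Emit:
{"method": "move_arm", "body": {
  "commands": [
    [[0.0024,0,0.02],[0,0,0],0.085],
    [[0,0,0.02],[0,0,0],0.085],
    [[0,0,0.013],[0,0,0],0.085],
    [[0,0,0],[0,0,0],0.085],
    [[0,0,0],[0,0,0],0.04],
    [[0,0,0],[0,0,0],0.04],
    [[0,0,0],[0,0,0],0.04],
    [[0,0,0],[0,0,0],0.04]
  ]
}}

```text
time: 15.6
tool_pos: [0.4443, -0.218, 0.1079]
eef_rot: [0.001, -0.044, 0.999, -0.001]
wrist_force: [-0.1, 0.8, 5.2]
opening: 0.0583
```

```bash
python3 - <<'E'
from h import *
go(.6399,-.1742,.20,92.6); print(get_state()["wrist_force"])
E
```

```text
t 15.60 jaw 95.0 j6 -39 open 58.3 pos [ 0.4443 -0.218   0.1079] world d [0.1956 0.0438 0.0921]
 shift now-axes [-0.1989  0.0264 -0.0917]  after-turn axes [-0.1974  0.0349 -0.0921]  turn rotvec [-0.0017  0.0024  0.0418] j1 goal -15 j6 goal -18
[-0.09764331  0.76037549  5.20475674]
```

Emit:
{"method": "move_arm", "body": {
  "commands": [
    [[0,0,-0.02],[0,0,0],0.04],
    [[0,0,-0.035],[0,0,0],0.04],
    [[0,0,-0.035],[0,0,0],0.04],
    [[-0.0497,0.0066,0],[0,0,0],0.04],
    [[-0.0497,0.0066,0],[0,0,0],0.04],
    [[-0.0497,0.0066,0],[0,0,0],0.04],
    [[-0.0497,0.0066,0],[0,0,0],0.04],
    [[0,0,0],[0,0,0.042],0.04]
  ]
}}

```text
time: 16.6
tool_pos: [0.6412, -0.1721, 0.1922]
eef_rot: [-0.002, -0.023, 1.0, 0.001]
wrist_force: [-1.3, -0.3, -0.6]
opening: 0.0585
```

Emit:
{"method": "move_arm", "body": {
  "commands": [
    [[0,0,0.03],[0,0,0],0.04],
    [[0,0,0.03],[0,0,0],0.04],
    [[0,0,0.02],[0,0,0],0.04],
    [[0,0,0],[0,0,0],0.04],
    [[0,0,0],[0,0,0],0.04],
    [[0,0,0],[0,0,0],0.04],
    [[0,0,0],[0,0,0],0.04],
    [[0,0,0],[0,0,0],0.04]
  ]
}}

```text
time: 17.6
tool_pos: [0.6395, -0.1739, 0.1172]
eef_rot: [0.001, -0.023, 1.0, -0.0]
wrist_force: [0.6, -0.5, -0.2]
opening: 0.0581
```

```bash
python3 - <<'E'
from h import *
S=camera("scene");T=camera("top")
go(.6399,-.1742,.0839,92.6); print(get_state()["wrist_force"])
cv2.imwrite("pics/f2.png",np.hstack([cv2.resize(S[200:300,270:370],None,fx=4,fy=4,interpolation=2),cv2.resize(T[190:290,360:460],None,fx=4,fy=4,interpolation=2)]))
E
```

```text
t 17.70 jaw 92.6 j6 -24 open 58.3 pos [ 0.6392 -0.1738  0.1167] world d [ 0.0007 -0.0004 -0.0328]
 shift now-axes [-0.0006 -0.0005  0.0328]  after-turn axes [-0.0006 -0.0005  0.0328]  turn rotvec [-0.0002  0.0004 -0.0002] j1 goal -15 j6 goal -18
[ 0.54294846  0.31503937 -0.87035182]
```

View pics/f2.png

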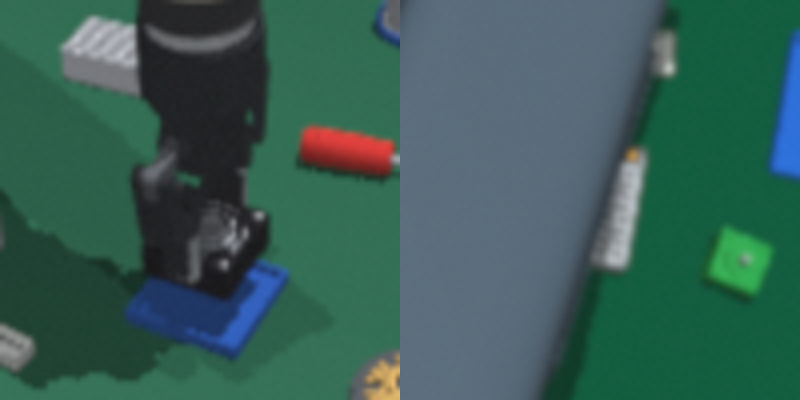

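The fan is held square over its tray, both centred near crop column 207. I'll lower and release it.

Emit:
{"method": "move_arm", "body": {
  "commands": [
    [[0,0,0.02],[0,0,0],0.04],
    [[0,0,0.01],[0,0,0],0.04],
    [[0,0,0.004],[0,0,0],0.04],
    [[0,0,0],[0,0,0],0.04],
    [[0,0,0],[0,0,0],0.075],
    [[0,0,0],[0,0,0],0.085],
    [[0,0,-0.02],[0,0,0],0.085],
    [[0,0,-0.06],[0,0,0],0.085]
  ]
}}

```text
time: 18.7
tool_pos: [0.6364, -0.1727, 0.1586]
eef_rot: [-0.005, -0.023, 1.0, 0.002]
wrist_force: [0.5, 0.0, -0.2]
opening: 0.0847
```

```bash
python3 - <<'E'
from h import *
go(.4735,.0178,.15,95.3); print(get_state()["wrist_force"])
E
```

```text
t 18.70 jaw 92.6 j6 -24 open 84.7 pos [ 0.6364 -0.1727  0.1586] world d [-0.1629  0.1905 -0.0086]
 shift now-axes [0.1541 0.1977 0.0108]  after-turn axes [0.1446 0.2048 0.0086]  turn rotvec [ 0.0043 -0.0093 -0.0474] j1 goal 2 j6 goal -3
[ 0.49464975  0.01323734 -0.18430641]
```

Emit:
{"method": "move_arm", "body": {
  "commands": [
    [[0.0315,0.0399,0],[0,0,0],0.085],
    [[0.0315,0.0399,0],[0,0,0],0.085],
    [[0.0315,0.0399,0],[0,0,0],0.085],
    [[0.0315,0.0399,0],[0,0,0],0.085],
    [[0.0315,0.0399,0],[0,0,0],0.085],
    [[0,0,0.02],[0,0,-0.047],0.085],
    [[0,0,0.01],[0,0,0],0.085],
    [[0,0,0],[0,0,0],0.085]
  ]
}}

```text
time: 19.7
tool_pos: [0.4726, 0.0182, 0.1322]
eef_rot: [-0.001, -0.046, 0.999, 0.0]
wrist_force: [-0.2, -0.3, -0.0]
opening: 0.0852
```

```bash
python3 - <<'E'
from h import *
go(.4735,.0178,.081,95.3)
S=camera("scene");T=camera("top");cv2.imwrite("pics/top3.png",T)
a=(.38,.51,-.28,-.15,3000)
cv2.imwrite("pics/p1.png",np.hstack([grid(rect("top",T,.028,*a),*a,.02),cv2.resize(S[170:310,250:390],(390,390),interpolation=2)]))
E
```

```text
t 19.70 jaw 95.2 j6 -11 open 85.2 pos [0.4726 0.0182 0.1322] world d [ 0.0009 -0.0004 -0.0512]
 shift now-axes [-0.0009 -0.0005  0.0512]  after-turn axes [-0.0008 -0.0005  0.0512]  turn rotvec [ 0.0001 -0.0011 -0.0014] j1 goal 2 j6 goal -3
```

View pics/p1.png

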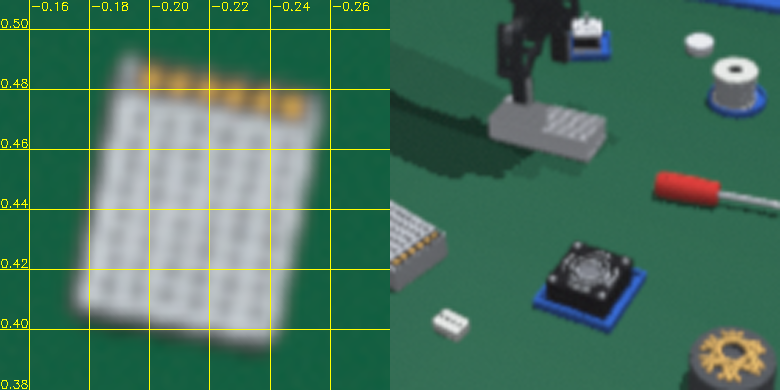

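Motor, reel and fan are all seated. The PSU is at (0.443, -0.216) with yaw -10.5°. I'll grip the heat sink.

Emit:
{"method": "move_arm", "body": {
  "commands": [
    [[-0.001,0,0.02],[0,0,0],0.085],
    [[0,0,0.02],[0,0,0],0.085],
    [[0,0,0.011],[0,0,0],0.085],
    [[0,0,0],[0,0,0],0.085],
    [[0,0,0],[0,0,0],0.03],
    [[0,0,0],[0,0,0],0.03],
    [[0,0,0],[0,0,0],0.03],
    [[0,0,0],[0,0,0],0.03]
  ]
}}

```text
time: 20.8
tool_pos: [0.4748, 0.0184, 0.0827]
eef_rot: [0.001, -0.046, 0.999, -0.0]
wrist_force: [0.4, -0.1, 4.8]
opening: 0.0451
```

```bash
python3 - <<'E'
from h import *
go(.5327,.4172,.17,98.3); print(get_state()["wrist_force"])
E
```

```text
t 20.80 jaw 95.3 j6 -11 open 45.1 pos [0.4748 0.0184 0.0827] world d [0.0579 0.3988 0.0873]
 shift now-axes [-0.0946  0.3917 -0.0873]  after-turn axes [-0.1148  0.3863 -0.0873]  turn rotvec [-0.0007  0.0027 -0.0526] j1 goal 38 j6 goal 30
[ 0.37731802 -0.14154813  4.84454409]
```

Emit:
{"method": "move_arm", "body": {
  "commands": [
    [[0,0,-0.02],[0,0,0],0.03],
    [[0,0,-0.035],[0,0,0],0.03],
    [[0,0,-0.035],[0,0,0],0.03],
    [[-0.0135,0.056,0],[0,0,0],0.03],
    [[-0.0135,0.056,0],[0,0,0],0.03],
    [[-0.0135,0.056,0],[0,0,0],0.03],
    [[-0.0135,0.056,0],[0,0,0],0.03],
    [[-0.0135,0.056,0],[0,0,0],0.03]
  ]
}}

```text
time: 21.8
tool_pos: [0.5145, 0.3051, 0.1699]
eef_rot: [-0.001, -0.046, 0.999, -0.001]
wrist_force: [0.8, -0.6, -1.2]
opening: 0.0444
```

Emit:
{"method": "move_arm", "body": {
  "commands": [
    [[-0.0135,0.056,0],[0,0,0],0.03],
    [[-0.0135,0.056,0],[0,0,0],0.03],
    [[0,0,0],[0,0,-0.053],0.03],
    [[0,0,0.02],[0,0,0],0.03],
    [[0,0,0.03],[0,0,0],0.03],
    [[0,0,0],[0,0,0],0.03],
    [[0,0,0],[0,0,0],0.03],
    [[0,0,0],[0,0,0],0.03]
  ]
}}

```text
time: 22.8
tool_pos: [0.5326, 0.418, 0.1233]
eef_rot: [0.001, -0.072, 0.997, 0.001]
wrist_force: [0.5, 0.2, -1.9]
opening: 0.0443
```

```bash
python3 - <<'E'
from h import *
S=camera("scene");T=camera("top")
go(.5327,.4172,.0867,98.3); print(get_state()["wrist_force"])
cv2.imwrite("pics/h1.png",np.hstack([cv2.resize(S[120:200,330:430],(500,400),interpolation=2),cv2.resize(T[150:250,140:215],(300,400),interpolation=2)]))
E
```

```text
t 22.90 jaw 98.3 j6 24 open 44.5 pos [0.5326 0.418  0.1232] world d [ 0.0001 -0.0008 -0.0365]
 shift now-axes [ 0.0001 -0.0008  0.0365]  after-turn axes [ 0.     -0.0008  0.0365]  turn rotvec [0.0012 0.0026 0.0002] j1 goal 38 j6 goal 30
[-0.23406035  0.43281009 -1.67500239]
```

View pics/h1.png

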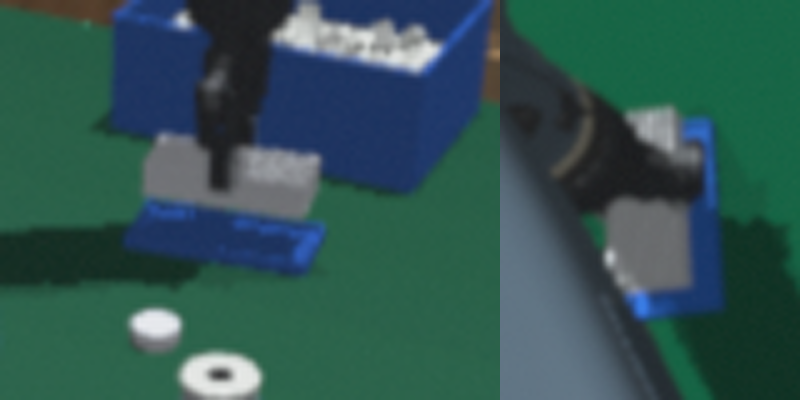

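The heat sink hangs level over the long tray. I'll check its near corner numerically before lowering.

```bash
python3 - <<'E'
from h import *
R=lambda a:np.array([[np.cos(a),-np.sin(a)],[np.sin(a),np.cos(a)]])
r=R(np.radians(8.3))
print("sink top corner seen (187.5,222.5) pred",proj("top",[*(np.array([.5326,.418])+r@[-.06,-.023]),.0685]))
print("tray corner seen (195.5,227) pred",proj("top",[*(np.array([.5327,.4172])+r@[-.069,-.032]),.010]))
E
```

```text
sink top corner seen (187.5,222.5) pred [184.1936182  219.78878143]
tray corner seen (195.5,227) pred [194.25809433 226.18186124]
```

The corner I saw is the underside corner, at z = 0.04, which accounts for the 3 px difference. I'll lower and release.

Emit:
{"method": "move_arm", "body": {
  "commands": [
    [[0,-0.001,0.02],[0,0,0],0.03],
    [[0,0,0.012],[0,0,0],0.03],
    [[0,0,0.005],[0,0,0],0.03],
    [[0,0,0],[0,0,0],0.03],
    [[0,0,0],[0,0,0],0.065],
    [[0,0,0],[0,0,0],0.075],
    [[0,0,-0.02],[0,0,0],0.075],
    [[0,0,-0.06],[0,0,0],0.085]
  ]
}}

```text
time: 23.9
tool_pos: [0.5296, 0.415, 0.1605]
eef_rot: [-0.004, -0.073, 0.997, -0.002]
wrist_force: [0.2, 0.1, -0.4]
opening: 0.0845
```

```bash
python3 - <<'E'
from h import *
go(.443,-.2162,.13,79.5); print(get_state()["wrist_force"])
E
```

```text
t 23.90 jaw 98.3 j6 24 open 84.5 pos [0.5296 0.415  0.1605] world d [-0.0866 -0.6312 -0.0305]
 shift now-axes [ 0.1767 -0.612   0.0347]  after-turn axes [-0.0299 -0.6365  0.0305]  turn rotvec [-0.0055 -0.0085  0.3284] j1 goal -26 j6 goal -16
[ 0.18481873  0.05503068 -0.39231038]
```

Emit:
{"method": "move_arm", "body": {
  "commands": [
    [[0.0163,-0.0558,0],[0,0,0],0.085],
    [[0.0163,-0.0558,0],[0,0,0],0.085],
    [[0.0163,-0.0558,0],[0,0,0],0.085],
    [[0.0163,-0.0558,0],[0,0,0],0.085],
    [[0.0163,-0.0558,0],[0,0,0],0.085],
    [[0.0163,-0.0558,0],[0,0,0],0.085],
    [[0.0163,-0.0558,0],[0,0,0],0.085],
    [[0.0163,-0.0558,0],[0,0,0],0.085]
  ]
}}

```text
time: 24.9
tool_pos: [0.4677, -0.0459, 0.1662]
eef_rot: [0.002, -0.073, 0.997, -0.001]
wrist_force: [1.5, -0.2, 0.8]
opening: 0.0852
```

Emit:
{"method": "move_arm", "body": {
  "commands": [
    [[0.0163,-0.0558,0],[0,0,0],0.085],
    [[0.0163,-0.0558,0],[0,0,0],0.085],
    [[0.0163,-0.0558,0],[0,0,0],0.085],
    [[0,0,0],[0,0,0.164],0.085],
    [[0,0,0.02],[0,0,0.164],0.085],
    [[0,0,0.015],[0,0,0],0.085],
    [[0,0,0],[0,0,0],0.085],
    [[0,0,0],[0,0,0],0.085]
  ]
}}

```text
time: 25.9
tool_pos: [0.4437, -0.2166, 0.13]
eef_rot: [0.0, 0.09, 0.996, -0.0]
wrist_force: [0.7, 0.5, -0.3]
opening: 0.0846
```

```bash
python3 - <<'E'
from h import *
go(.443,-.2162,.081,79.5)
S=camera("scene")
cv2.imwrite("pics/p2.png",np.hstack([cv2.resize(S[190:290,200:300],None,fx=4,fy=4,interpolation=2),cv2.resize(S[130:230,310:410],None,fx=4,fy=4,interpolation=2)]))
E
```

```text
t 25.90 jaw 79.6 j6 -23 open 84.6 pos [ 0.4437 -0.2166  0.13  ] world d [-0.0007  0.0004 -0.049 ]
 shift now-axes [0.0007 0.0003 0.049 ]  after-turn axes [0.0007 0.0002 0.049 ]  turn rotvec [-0.0003  0.0007  0.0023] j1 goal -26 j6 goal -16
```

View pics/p2.png

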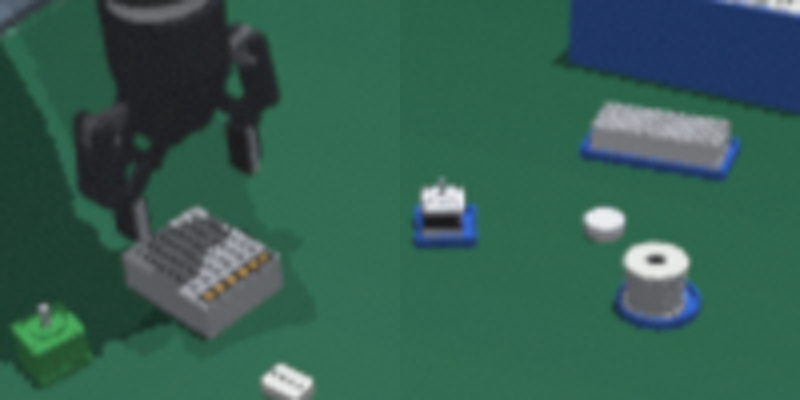

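The heat sink is seated and the jaws straddle the PSU, clear of the decoy.

Emit:
{"method": "move_arm", "body": {
  "commands": [
    [[0,0,0.02],[0,0,0],0.085],
    [[0,0,0.02],[0,0,0],0.085],
    [[0,0,0.009],[0,0,0],0.085],
    [[0,0,0],[0,0,0],0.085],
    [[0,0,0],[0,0,0],0.045],
    [[0,0,0],[0,0,0],0.045],
    [[0,0,0],[0,0,0],0.045],
    [[0,0,0],[0,0,0],0.045]
  ]
}}

```text
time: 26.95
tool_pos: [0.4444, -0.2174, 0.082]
eef_rot: [0.001, 0.091, 0.996, -0.001]
wrist_force: [-0.3, -0.7, 5.5]
opening: 0.0643
```

```bash
python3 - <<'E'
from h import *
go(.5107,-.4008,.17,78.1); print(get_state()["wrist_force"])
E
```

```text
t 26.95 jaw 79.5 j6 -23 open 64.3 pos [ 0.4444 -0.2174  0.082 ] world d [ 0.0663 -0.1834  0.088 ]
 shift now-axes [-0.0988 -0.1684 -0.0875]  after-turn axes [-0.1027 -0.1658 -0.088 ]  turn rotvec [-0.0012  0.003   0.0249] j1 goal -38 j6 goal -26
[-0.30040644 -0.72044828  5.49470538]
```

Emit:
{"method": "move_arm", "body": {
  "commands": [
    [[0,0,-0.02],[0,0,0],0.045],
    [[0,0,-0.035],[0,0,0],0.045],
    [[0,0,-0.035],[0,0,0],0.045],
    [[-0.0247,-0.0421,0],[0,0,0],0.045],
    [[-0.0247,-0.0421,0],[0,0,0],0.045],
    [[-0.0247,-0.0421,0],[0,0,0],0.045],
    [[-0.0247,-0.0421,0],[0,0,0],0.045],
    [[0,0,0],[0,0,0.025],0.045]
  ]
}}

```text
time: 27.95
tool_pos: [0.5094, -0.4029, 0.1667]
eef_rot: [-0.002, 0.106, 0.994, 0.001]
wrist_force: [-1.0, 1.6, -2.5]
opening: 0.0644
```

Emit:
{"method": "move_arm", "body": {
  "commands": [
    [[0,0,0.02],[0,0,0],0.045],
    [[0,0,0.02],[0,0,0],0.045],
    [[0,0,0.01],[0,0,0],0.045],
    [[0,0,0],[0,0,0],0.045],
    [[0,0,0],[0,0,0],0.045],
    [[0,0,0],[0,0,0],0.045],
    [[0,0,0],[0,0,0],0.045],
    [[0,0,0],[0,0,0],0.045]
  ]
}}

```text
time: 28.95
tool_pos: [0.51, -0.4004, 0.1208]
eef_rot: [0.0, 0.104, 0.995, -0.0]
wrist_force: [0.4, -0.2, -3.1]
opening: 0.0642
```

```bash
python3 - <<'E'
from h import *
go(.5107,-.4008,.086,78.1); print(get_state()["wrist_force"])
E
```

```text
t 28.95 jaw 78.1 j6 -32 open 64.2 pos [ 0.51   -0.4004  0.1208] world d [ 0.0007 -0.0004 -0.0348]
 shift now-axes [-0.0007 -0.0002  0.0348]  after-turn axes [-0.0007 -0.0002  0.0348]  turn rotvec [-0.0004  0.0006 -0.0001] j1 goal -38 j6 goal -26
[ 0.44422609 -0.24738841 -3.11716417]
```

Emit:
{"method": "move_arm", "body": {
  "commands": [
    [[-0.0005,0,0.02],[0,0,0],0.045],
    [[0,0,0.011],[0,0,0],0.045],
    [[0,0,0.005],[0,0,0],0.045],
    [[0,0,0],[0,0,0],0.045],
    [[0,0,0],[0,0,0],0.08],
    [[0,0,0],[0,0,0],0.085],
    [[0,0,-0.02],[0,0,0],0.085],
    [[0,0,-0.06],[0,0,0],0.085]
  ]
}}

```text
time: 29.95
tool_pos: [0.5083, -0.3984, 0.1609]
eef_rot: [-0.004, 0.104, 0.995, 0.003]
wrist_force: [1.3, -1.3, 0.2]
opening: 0.0847
```

Emit:
{"method": "move_arm", "body": {
  "commands": [
    [[0.02,0,-0.05],[0,0,0],0.085],
    [[0.05,0.02,-0.02],[0,0,0],0.085],
    [[0.05,0.02,0],[0,0,0],0.085],
    [[0.05,0.02,0],[0,0,0],0.085],
    [[0.04,0.02,0],[0,0,0],0.085],
    [[0,0,0],[0,0,0],0.085],
    [[0,0,0],[0,0,0],0.085],
    [[0,0,0],[0,0,0],0.085]
  ]
}}

```text
time: 30.95
tool_pos: [0.3224, -0.2797, 0.2352]
eef_rot: [0.001, 0.104, 0.995, -0.001]
wrist_force: [-0.6, 0.5, 0.1]
opening: 0.0853
```

```bash
python3 - <<'E'
from h import *
S=camera("scene");T=camera("top");s=get_state();print(s["tool_pos"],s["wrist_force"])
t=T[130:280,140:520]; sc=S[130:350,170:430]
t=cv2.resize(t,(760,300),interpolation=2); sc=cv2.resize(S[140:350,180:420],(342,300),interpolation=2)
z=cv2.resize(S[270:350,180:270],(337,300),interpolation=2)
b=np.zeros((300,760,3),np.uint8); b[:,:342]=sc; b[:,360:697]=z
cv2.imwrite("pics/end.png",np.vstack([t,b]))
E
```

```text
[ 0.32215997 -0.27947132  0.23474159] [-0.00991134  0.76029052 -1.24206801]
```

View pics/end.png

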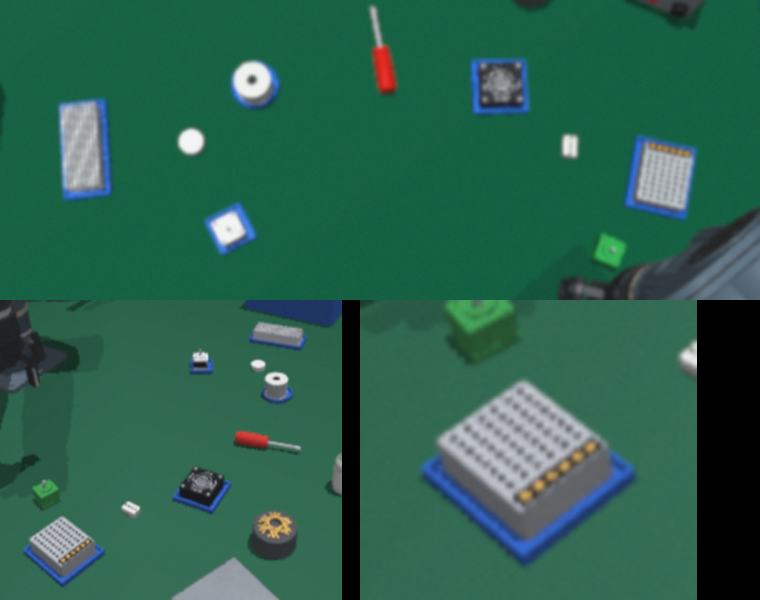

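All five parts sit flat inside their trays: heat sink at (84,148), reel (254,83), motor (230,229), fan (500,86) and PSU (663,177). The decoy has not moved and the arm is clear.

```bash
python3 -c "from station import *; print(hand_in())"
```

```text
the job is handed in; nothing more can be done
None
```

All five parts are flat in their own trays, and I handed the job in at about 31 s of the 128 s allowed. I took the stacks apart from the top: motor, reel, fan, heat sink, then power supply.

- **Final check:** the last pictures from both cameras show every part level and upright inside its rim. The green decoy has not moved, and the gripper is open and clear.
- **Forces:** the wrist force readings stayed below about 7 N.
- **Disagreements:** the scene camera put the tray centres 3–8 mm away from the top camera. I put this down to the tray walls seen at an angle and used the top camera, with small corrections. The gripper also read 1–2 mm narrower than each part's size, which made no difference.

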